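Fit the shredding disc on the wax shredder

ROBOT

A 6-joint arm with a two-finger parallel gripper is mounted at the origin on the work surface. World frame = base frame: x ahead of the robot, y to its left, z up, the work surface at z = 0. Lengths are in mm, angles in degrees, forces in N, time in s.
With the tool pointing down it reaches from about 350 to 850 mm from the base axis. Payload 8.1 kg.
Tool frame: the origin (TCP) lies at the very end of the fingers, on their centre line; the grasp point (between the pads) lies 19 mm behind it; z points along the fingers, y is the line along which they close (so a half turn about z gives the same grasp; the last joint's range is limited). The gripper opens to 85 mm and grips with 20 to 120 N. Pads are 22 mm wide; open, the fingers measure 114 mm over their backs; the gripper's body (76 mm by 85 mm) begins 54 mm behind the grasp point. The pads swing forward as they close: fully open they stand 13 mm farther back than shut.
Start: joints at [70.451, 7.471, 85.268, -0, 87.261, -4.893], TCP at [151.789, 580.487, 231.292] pointing down, gripper open.
Joint ranges: [-169.43, 169.43], [-51.17, 129.36], [1.28, 143.12], [-76.62, 256.62], [0, 156.53], [-152.29, 152.29]. Speed limits (degrees/s): [136.94, 136.94, 159.86, 180, 180, 180].

INTERFACE

Orientations are given as [roll, pitch, yaw] about the fixed x, y, z axes, in that order (R = Rz(yaw) Ry(pitch) Rx(roll)).
In Python, from bench import status, viewer, job gives the robot as it stands.
- The arm moves only by the tool arm_command, never from a script. Its argument "targets" is a list that holds one entry, the list of rows, each a list of 7 numbers: the shift along the world's x, y, z in m, then the turn, a rotation vector about the world's x, y, z in rad, then the opening, from -1 (shut) to 1 (fully open). In form: [[[dx, dy, dz, rx, ry, rz, gripper], ...]]. A call has 1 to 10 rows; each row shifts and turns the commanded pose from where the row before left it; what a row does not reach is not made up. A row lasts 1/8 s, in which the tool goes at most 62.5 mm and 10.7 degrees, less where a joint would pass 70% of its speed; a pose out of reach is approached as far as the arm can. A call with a gripper value outside its range is refused whole. The fingers move at their own pace and stop on an object; "force" is the grip in N (left out, the last holds). Time passes only in rows, so rows that do not move let the fingers close. It gives the time, the measured TCP pose, the force, the opening and the grip force at its end, in the units of the state.
- status.sense(): the state, without advancing time (a new reading comes with each control period).
- viewer.snapshot(name): name is "scene" or "side" or "wrist"; returns the picture (400x640x3 uint8, red, green, blue); there is no depth.
- viewer.camera_model(name): a dict with "vertical_fov" (degrees; the focal length in pixels is half the picture's height over the tangent of half this angle, whatever the lens; pixels are square), "cx", "cy" (the principal point, pixels), "xyz" and "attitude" of the camera in the world. Camera axes: x right, y down, z forward; pixel columns grow to the right and rows downward; lengths in mm; the calibration is good to about 2 mm. A picture is of the moment at which its call begins: read the wrist's pose just before it. camera_model takes no time and is no camera call; for the wrist camera it gives the pose at the moment of the call.
- job.hand_in(): hands the job in; it is judged then, once.
The state is a dict: "time": time; "joint_pos": joint angles; "qd": joint speeds; "joint_efforts": joint torques, N m; "tool_pos": TCP position; "tcp_rot": TCP orientation; "ft_force": force on the tool from outside, world axes, zero at the start; "wrist_torque": the same for the moment, N m; "finger_gap": finger opening in mm; "grip_force": force on a finger pad.
Only numpy, scipy, OpenCV 4.12 (cv2) and the standard library are available. Lean on these libraries where they do the work, as an engineer would, in place of code of your own. Each camera call takes 0.05 s, during which the arm holds its last target. There are 200 camera calls.

TASK

Take the shredding disc with the orange hub out of the wire rack, lay it flat on the bench with the hub up to change your grip, then fit it on the shredder's upright spindle, turning it until the flats of its bore match those of the spindle and it drops fully home. Leave it released there, and leave the other discs and the candle tins where they are.

Things in the scene. Friction and masses are not known exactly. Their poses are not given: they have to be found in the camera images.
- shred_disc: Disc to fit, loose, 0.34-0.55 kg: aluminium plate 160 mm wide, 8 mm thick, coarse teeth, orange hub. Origin: centre of its plain underside; own z out through the hub (plate z 0-8, hub to 40 mm). Starts on its rim in a rack slot, hub towards the rack's +x: there only the top of the rim can be gripped, across the 8 mm, so it must be laid down, hub up, to be taken by the hub.
- hub_top (a point): Centre of the orange hub's top, 40 mm above the underside; axes as the disc. The hub is 52 mm along x, 32 mm along y; its long sides are flats to grip, parallel to the bore's flats. Bore right through: from the underside 16 mm up it is a slot 25.6 mm (x) by 16.6 mm between flats (y), above that a round 16 mm hole. It fits the spindle two ways, half a turn apart.
- spindle_seat (a point): Middle of the top of the spindle's 40 mm collar, 165 mm over the bench; z up; fixed, does not turn. The disc is home when its underside rests here. Above it stands the steel drive part, 14 mm high: 24 mm round with two flats 15 mm apart. Where these flats point differs each time and is not reported: feel for it by turning the disc up to half a turn, or look from above.
- spindle_tip (a point): Tip of the spindle, 38 mm above the seat; does not turn. A brass round pilot, 14 mm thick with a tapered tip, reaches from the drive part to here. An unmatched disc rests 14 mm too high, centred by the pilot; within about 5 degrees of matching it drops home, by its own weight if held loosely. The spindle is stiff (0.35 N m): a disc turned lightly does not carry it along.
- shredder: White wax shredder, fixed: housing 300 (x) by 260 (y) by 140 mm, on it an open round chamber 176 mm wide inside, rim 195 mm over the bench, spindle in the middle; feed cover already off. Chute and basin on its +x side out to 310 mm. Origin: on the bench under the spindle. The bench between shredder and rack (x 0.42 to 0.66, y -0.06 to 0.14 m) is always clear.
- rack: Steel wire rack, fixed, 200 (x) by 125 mm. Origin: on the bench under its middle. Slots at x = -60, 0, +60 mm each hold an upright disc on two rails, between pairs of wires 92 mm high; discs lift straight up. Disc centres are 97 mm, tops 177 mm above the bench.
- slice_disc: Bystander in the rack: disc of the same size with slicing blades and a black hub. Origin and axes as for shred_disc.
- fine_disc: Bystander in the rack: disc of the same size with fine teeth and a blue hub. Origin and axes as for shred_disc.
- candle_a: Bystander: tin of pale wax with a cardboard wick, 74 mm across, 82 mm high (93 with the wick), 0.35 kg, loose on the bench. Origin: centre of its underside.
- candle_b: Bystander: the same tin with amber wax. Origin: centre of its underside.
There are look-alikes about, which are no part of the job. Leave any green or yellow look-alike of the shred_disc alone.

How it is judged:
By the outcome, as a careful person would: the job done as asked, in the order asked, and still so for the second after the job is handed in, with the robot touching nothing.
It also fails if it takes over 72 s, if anything falls off the work surface, if the arm or the gripper's body presses on something with over 40 N, if the wrist force passes 120 N, or if a joint passes its speed limit or range.

## Working session

There is one attempt and no reset: what is moved stays moved. The work goes in short steps, Python scripts to look and compute and a tool call to move; the robot and the scene stay as the last step left them, time stands still between calls to the robot, and variables do not carry over. Pictures are saved under pics/ and viewed, at most 13 in all, crops included, and the job is handed in when it is done.

Besides the shell and the picture viewer there is one more tool, called after "Request:" as name([rows], argument=value, ...), one row to a line, values as JSON. arm_command: Moves the arm, as the interface text tells. Its arguments: {"type":"object","properties":{"targets":{"type":"array"},"force":{"type":"number"}},"required":["targets"]}

```bash
mkdir -p pics
cat > h.py <<'E'
from bench import status, viewer, job
import numpy as np, cv2
from scipy.spatial.transform import Rotation as R
def cam(n):
    m=viewer.camera_model(n); f=200/np.tan(np.radians(m["vertical_fov"])/2)
    return m,f
def snap(n,fn):
    im=viewer.snapshot(n); cv2.imwrite('pics/'+fn+'.png',cv2.cvtColor(np.asarray(im),cv2.COLOR_RGB2BGR)); return im
E
python3 - <<'E'
from h import *
for n in("scene","side","wrist"):
    print(n,viewer.camera_model(n))
a=snap("scene","s0");b=snap("side","d0");
print(status.sense())
E
```

```text
scene {'vertical_fov': 45.08789937701658, 'cx': 315.81600979780166, 'cy': 205.47912956810998, 'xyz': array([1292.09610802,  353.23330809, 1265.83728394]), 'attitude': array([-145.09965698,   -0.19752731,  108.109036  ])}
side {'vertical_fov': 57.297972651533286, 'cx': 320.57742710214677, 'cy': 201.9047459707613, 'xyz': array([ 206.26220506, -414.68422639,  924.15547717]), 'attitude': array([-141.84717585,    0.78530527,  -33.27137116])}
wrist {'vertical_fov': 69.41856479290877, 'cx': 320.1146409661529, 'cy': 198.5366834381171, 'xyz': array([ 70.08784564, 602.34131562, 371.98472574]), 'attitude': array([1.60922775e+02, 1.54020197e-01, 7.53726032e+01])}
{'time': 0.1, 'joint_pos': array([ 7.04501177e+01,  7.51166273e+00,  8.53240374e+01, -3.95983979e-04,
        8.72626720e+01, -4.89278239e+00]), 'qd': array([ 0.0654664 , -0.2153582 , -0.11034468, -0.06858585, -0.02412537,
       -0.02898668]), 'joint_efforts': array([ 1.41387514e-03, -5.70946920e+01, -5.01943338e+01, -1.84077767e-04,
        8.10177822e-03,  7.67926736e-07]), 'tool_pos': array([151.62706275, 579.99828758, 230.33058951]), 'tcp_rot': array([-1.79901953e+02, -7.99623500e-03,  1.65342912e+02]), 'ft_force': array([-0.21941914, -0.04497324, -0.51107787]), 'wrist_torque': array([-0.01207333,  0.03008051,  0.0286947 ]), 'grip_force': 0.0, 'finger_gap': 85.29855266216494}
```

View pics/s0.png

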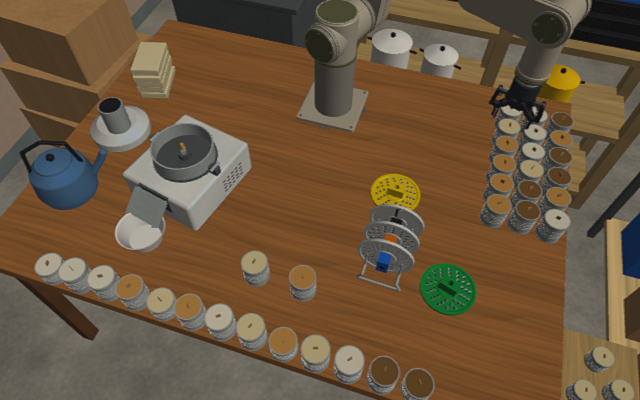

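View pics/d0.png

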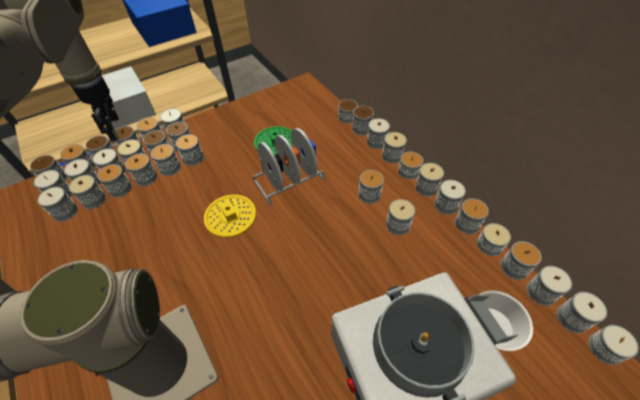

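Scene view: in the rack the discs are black-hub (397,218), orange-hub (392,238), blue-hub (385,258). Look-alikes lie flat: yellow (396,192) and green (448,289). Spindle tip is near (183,148) and the candle tins near (255,268) and (302,283). Side view: rack near (288,160), spindle near (424,340). By the description I choose the middle disc, and check it in a close crop.

```bash
python3 - <<'E'
import cv2,numpy as np
a=cv2.imread('pics/s0.png')[170:320,330:480];b=cv2.imread('pics/d0.png')[110:210,240:340]
cv2.imwrite('pics/c0.png',np.hstack([cv2.resize(a,(450,450),interpolation=2),cv2.resize(b,(350,350),interpolation=2)[:,:] if 0 else cv2.copyMakeBorder(cv2.resize(b,(350,350),interpolation=2),0,100,0,0,0)]))
E
cat >> h.py <<'E'
def ray(n,u,v,m=None):
    m,f=cam(n) if m is None else m
    d=np.array([(u-m["cx"])/f,(v-m["cy"])/f,1.]); 
    return np.array(m["xyz"]),R.from_euler('xyz',m["attitude"],degrees=True).apply(d)
def onz(n,u,v,z,m=None):
    o,d=ray(n,u,v,m); return o+d*(z-o[2])/d[2]
def proj(n,P,m=None):
    m,f=cam(n) if m is None else m
    q=R.from_euler('xyz',m["attitude"],degrees=True).inv().apply(np.atleast_2d(P)-m["xyz"]); return q[:,:2]/q[:,2:]*f+[m["cx"],m["cy"]]
def tri(obs):
    A=np.zeros((3,3));b=np.zeros(3)
    for n,u,v in obs:
        o,d=ray(n,u,v);d/=np.linalg.norm(d);M=np.eye(3)-np.outer(d,d);A+=M;b+=M@o
    return np.linalg.solve(A,b)
E
python3 - <<'E'
from h import *
print('tip',tri([("scene",183,144),("side",425,335)]),onz("scene",183,144,203),onz("side",425,335,203))
for n,u,v in(("scene",359,279),("scene",399,289),("side",254,181),("side",270,199),("side",323,177)):print(n,u,v,onz(n,u,v,5))
for n,p in(("scene",[(255,268),(302,283)]),("side",[(400,225),(371,196)])):
  for q in p: print(n,q,onz(n,*q,40))
E
```

```text
tip [ 496.83016279 -320.13371393  198.46197308] [ 498.75810594 -314.41941559  203.        ] [ 496.87863198 -323.29796003  203.        ]
scene 359 279 [661.51377898 282.66177913   5.        ]
scene 399 289 [656.24030112 399.15974867   5.        ]
side 254 181 [455.40808929 395.09392279   5.        ]
side 270 199 [463.17110968 296.79909986   5.        ]
side 323 177 [657.293211   280.76180941   5.        ]
scene (255, 268) [738.13000883  -5.4154074   40.        ]
scene (302, 283) [740.5843924  136.78199695  40.        ]
side (400, 225) [722.52097692 -28.01261858  40.        ]
side (371, 196) [719.92535044 104.9654559   40.        ]
```

View pics/c0.png

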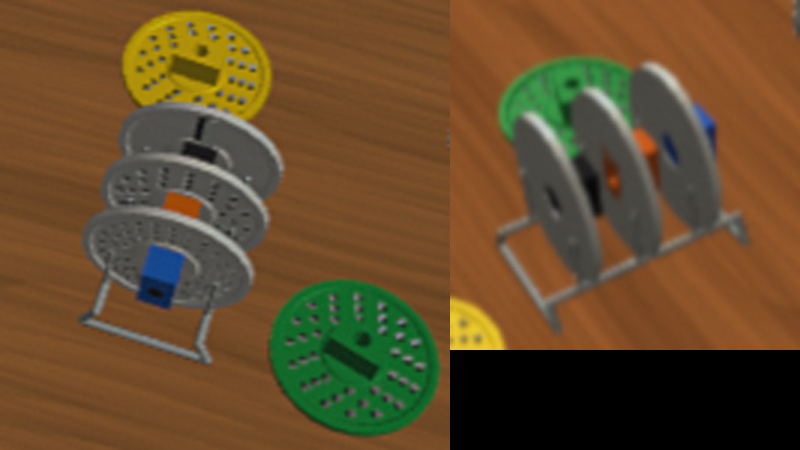

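The crop shows the middle disc carrying the orange hub (coarse teeth), with black behind it and blue in front. That is the target. Next I move above the rack for a wrist view.

Request:
arm_command([
  [[0.02, -0.012, 0.04, 0, 0, -0.12, 0], [0.045, -0.027, 0.04, 0, 0, -0.15, 0], [0.045, -0.027, 0.02, 0, 0, -0.15, 0], [0.045, -0.027, 0, 0, 0, -0.15, 0], [0.045, -0.027, 0, 0, 0, -0.15, 0], [0.045, -0.027, 0, 0, 0, -0.15, 0], [0.045, -0.027, 0, 0, 0, -0.15, 0], [0.045, -0.027, 0, 0, 0, -0.15, 0], [0.045, -0.027, 0, 0, 0, -0.144, 0], [0.026, -0.012, 0, 0, 0, 0, 0]],
])

```text
time: 1.35
tool_pos: [557.3, 339.7, 328.2]
tcp_rot: [-179.9, 0.1, 89.8]
ft_force: [0.6, 0.5, -0.5]
finger_gap: 42.9
grip_force: 0.0
```

Run:
```python
from h import *
snap("wrist","w1"); s=status.sense(); print(s["time"],s["joint_pos"],s["tool_pos"],s["tcp_rot"],s["finger_gap"]);print(viewer.camera_model("wrist"))
```

```text
1.4 [ 2.67203885e+01  1.50088552e+01  6.68065068e+01 -9.79664171e-02
  9.82522152e+01  2.69070237e+01] [559.35112875 338.20391042 327.62065073] [-1.79983632e+02  1.17047240e-01  8.97993775e+01] 42.54999008026842
{'vertical_fov': 69.41856479290877, 'cx': 320.1146409661529, 'cy': 198.5366834381171, 'xyz': array([559.50069999, 423.52639375, 469.16581253]), 'attitude': array([ 1.60782071e+02, -1.23561461e-02, -1.68570596e-01])}
```

View pics/w1.png

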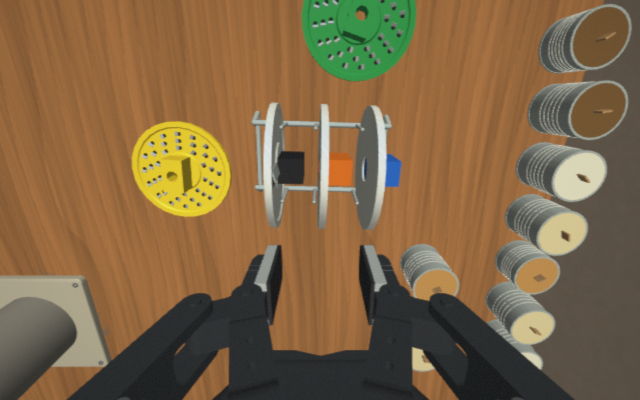

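The wrist view looks down on the rack. Yellow is flat at (180,168) and green at (358,25). In the rack are black (290,167), orange (341,169) and blue (392,170). The target disc's edge runs at column ≈324, rows 104–228, so it is nearly aligned with world y.

Run:
```python
from h import *
from scipy.optimize import least_squares
im=cv2.imread('pics/w1.png').astype(int)
m={'cx':320.1146,'cy':198.5367,'xyz':np.array([559.5007,423.5264,469.1658]),'attitude':np.array([160.782071,-.01236,-.16857])};M=(m,200/np.tan(np.radians(69.418565/2)))
h=cv2.cvtColor(im.astype(np.uint8),cv2.COLOR_BGR2HSV)
g=(h[...,1]<45)&(h[...,2]>90)
out=[]
for r in range(100,234,3):
    c=np.where(g[r,312:338])[0]+312; 
    if len(c): out.append((r,c.min(),c.max(),len(c)))
print(out)
for r in (104,228): print(onz("w",324,r,97,M),onz("w",324,r,130,M))
# disc silhouettes from model
def circ(x,y,psi,s):
    t=np.radians(np.arange(0,360,2)); p=np.radians(psi)
    n=np.array([np.cos(p),np.sin(p),0]);e=np.array([-np.sin(p),np.cos(p),0])
    return np.array([x,y,97])+n*s+80*(np.cos(t)[:,None]*e+np.sin(t)[:,None]*np.array([0,0,1]))
for (x,y) in((562,337),(562,340),(562,343)):
    q=np.vstack([proj("w",circ(x,y,0,s),M) for s in(-4,4)]); print(x,y,q.min(0),q.max(0))
# colour centroids + green/yellow discs
for nm,lo,hi in(("orange",(5,200,180),(14,255,255)),):
    mk=cv2.inRange(h,lo,hi)[140:200,325:360];ys,xs=np.nonzero(mk);print(nm,xs.min()+325,xs.max()+325,ys.min()+140,ys.max()+140)
```

```text
[(106, np.int64(321), np.int64(327), 7), (109, np.int64(321), np.int64(327), 7), (112, np.int64(320), np.int64(328), 9), (115, np.int64(320), np.int64(328), 9), (118, np.int64(320), np.int64(328), 9), (121, np.int64(320), np.int64(328), 9), (124, np.int64(312), np.int64(337), 26), (127, np.int64(314), np.int64(329), 14), (130, np.int64(320), np.int64(328), 9), (133, np.int64(319), np.int64(328), 10), (136, np.int64(319), np.int64(328), 10), (139, np.int64(319), np.int64(328), 10), (142, np.int64(319), np.int64(328), 10), (145, np.int64(319), np.int64(328), 10), (148, np.int64(319), np.int64(328), 10), (151, np.int64(319), np.int64(328), 10), (154, np.int64(319), np.int64(328), 10), (157, np.int64(320), np.int64(328), 9), (160, np.int64(320), np.int64(328), 9), (163, np.int64(320), np.int64(328), 9), (166, np.int64(320), np.int64(328), 9), (169, np.int64(320), np.int64(328), 9), (172, np.int64(320), np.int64(328), 9), (175, np.int64(320), np.int64(327), 8), (178, np.int64(320), np.int64(327), 8), (181, np.int64(319), np.int64(327), 9), (184, np.int64(318), np.int64(327), 10), (187, np
[... 236 characters left out ...]
, (205, np.int64(318), np.int64(326), 9), (208, np.int64(318), np.int64(325), 8), (211, np.int64(318), np.int64(325), 8), (214, np.int64(318), np.int64(325), 8), (217, np.int64(318), np.int64(325), 8), (220, np.int64(318), np.int64(324), 7), (223, np.int64(318), np.int64(324), 7), (226, np.int64(318), np.int64(323), 6)]
[564.32048097 416.43956802  97.        ] [563.89311024 417.06795852 130.        ]
[564.56859314 249.6156243   97.        ] [564.11922226 265.03632012 130.        ]
562 337 [318.72587835 103.51419274] [326.4953418  228.65692731]
562 340 [318.71313111 100.92828782] [326.50786866 226.5329721 ]
562 343 [318.70030173  98.32778613] [326.52047837 224.40432747]
orange 330 351 153 184
```

Request:
arm_command([
  [[0.0036, -0.0012, -0.03, 0, 0, -0.026, 0], [0, 0, -0.045, 0, 0, 0, 0], [0, 0, -0.045, 0, 0, 0, 0], [0, 0, -0.04, 0, 0, 0, 0], [0, 0, -0.0215, 0, 0, 0, 0], [0, 0, 0, 0, 0, 0, 0]],
], force=70)

```text
time: 2.15
tool_pos: [557.7, 340.2, 145.7]
tcp_rot: [-179.8, 0.1, 88.6]
ft_force: [0.4, 0.5, -0.0]
finger_gap: 42.6
grip_force: 0.0
```

Request:
arm_command([
  [[0, 0, 0, 0, 0, 0, -1], [0, 0, 0, 0, 0, 0, -1], [0, 0, 0, 0, 0, 0, -1], [0, 0, 0, 0, 0, 0, -1], [0, 0, 0, 0, 0, 0, -1]],
])

```text
time: 2.78
tool_pos: [559.5, 341.5, 150.3]
tcp_rot: [179.9, -0.1, 88.6]
ft_force: [-4.1, -0.3, 7.1]
finger_gap: 6.6
grip_force: 69.3
```

Run:
```python
from h import *
s=status.sense()
for k in("time","joint_pos","tool_pos","tcp_rot","ft_force","wrist_torque","finger_gap","grip_force"):print(k,np.round(s[k],2))
```

```text
time 2.78
joint_pos [2.690e+01 1.851e+01 8.109e+01 4.000e-02 8.026e+01 2.831e+01]
tool_pos [559.49 341.47 150.29]
tcp_rot [ 1.7989e+02 -1.0000e-01  8.8580e+01]
ft_force [-4.06 -0.25  7.05]
wrist_torque [-0.04  0.82 -0.04]
finger_gap 6.6
grip_force 69.35
```

Request:
arm_command([
  [[0, 0, 0.01, 0, 0, 0, -1], [0, 0, 0.02, 0, 0, 0, -1], [0, 0, 0.03, 0, 0, 0, -1], [0, 0, 0.03, 0, 0, 0, -1], [0, 0, 0.03, 0, 0, 0, -1], [0, 0, 0.03, 0, 0, 0, -1], [0, 0, 0.03, 0, 0, 0, -1], [0, 0, 0.01, 0, 0, 0, -1]],
])

```text
time: 3.78
tool_pos: [559.9, 341.1, 341.9]
tcp_rot: [179.7, -0.1, 88.6]
ft_force: [0.1, -0.3, -3.7]
finger_gap: 6.7
grip_force: 68.4
```

Run:
```python
from h import *
s=status.sense()
for k in("time","joint_pos","tool_pos","tcp_rot","ft_force","wrist_torque","finger_gap","grip_force"):print(k,np.round(s[k],2))
im=snap("wrist","w2")
s=status.sense();print(s["tool_pos"],s["tcp_rot"],s["ft_force"],s["finger_gap"])
# FK fit with collected states
from scipy.optimize import least_squares
D=[([70.451,7.471,85.268,0,87.261,-4.893],[151.789,580.487,231.292]),([26.72,15.009,66.807,-.098,98.252,26.907],[559.35,338.2,327.62]),([26.9,18.51,81.09,.04,80.26,28.31],[559.49,341.47,150.29]),(s["joint_pos"],s["tool_pos"])]
def rz(r,q):
    h,a1,L2,e,L3,d=r
    j=np.radians(q);p2=j[1];p3=p2+j[2];p=p3+j[4]
    return a1+L2*np.sin(p2)+L3*np.sin(p3)+e*np.cos(p3)+d*np.sin(p), h+L2*np.cos(p2)+L3*np.cos(p3)-e*np.sin(p3)+d*np.cos(p)
for q,p in D: print(np.degrees(np.arctan2(p[1],p[0]))-q[0],np.hypot(p[0],p[1]),p[2],q[1]+q[2]+q[4])
f=lambda r:np.concatenate([[a-np.hypot(p[0],p[1]),b-p[2]] for q,p in D for a,b in[rz(r,q)]]+[(r-np.array([300,0,400,0,400,300]))*1e-2*np.array([1,5,1,5,1,1])])
o=least_squares(f,[300,0,400,0,400,300]);print(o.x,o.fun)
```

```text
time 3.78
joint_pos [26.87 15.03 65.32 -0.   99.34 28.31]
tool_pos [559.88 341.07 341.87]
tcp_rot [ 1.7972e+02 -1.5000e-01  8.8570e+01]
ft_force [ 0.1  -0.32 -3.66]
wrist_torque [-0.01  0.01 -0.03]
finger_gap 6.71
grip_force 68.39
[559.83993583 341.05564225 341.73887294] [ 1.79738351e+02 -1.37941244e-01  8.85617224e+01] [-1.87185268  0.13772204 -1.7256486 ] 6.617919507122768
4.895082968173355 600.0042147268633 231.292 180.0
4.438432300346133 653.6449055106297 327.62 180.06799999999998
4.4967055721449825 655.4622956356834 150.29 179.86
4.478053629366819 655.5453492036586 341.7388729441961 179.70422815042286
[281.59008185   2.4398495  368.42059392  59.44358606 553.26984804
 329.75980801] [ 0.13647509  0.01684151 -0.08895327 -0.01636089  0.35440037  0.0235546
 -0.40802181 -0.02219423 -0.18409918  0.12199248 -0.31579406  2.9721793
  1.53269848  0.29759808]
```

View pics/w2.png

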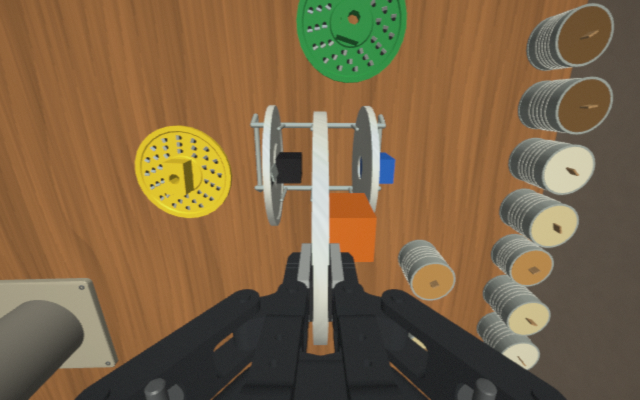

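The disc is held clear of the rack with its hub towards +x. Carry it to the clear bench, turn it −45° and begin tilting, to learn the wrist kinematics.

Request:
arm_command([
  [[-0.008, -0.02, 0.01, 0, 0, 0, -1], [-0.016, -0.045, 0, 0, 0, -0.15, -1], [-0.016, -0.045, 0, 0, 0, -0.15, -1], [-0.016, -0.045, 0, 0, 0, -0.16, -1], [-0.016, -0.045, 0, 0, 0, -0.16, -1], [-0.008, -0.02, 0, 0, 0, -0.14, -1], [0, 0, 0, -0.12, -0.12, 0, -1], [0, 0, 0, -0.12, -0.12, 0, -1], [0, 0, 0, -0.12, -0.12, 0, -1], [0, 0, 0, 0, 0, 0, -1]],
])

```text
time: 5.08
tool_pos: [476.9, 122.5, 344.9]
tcp_rot: [150.9, 0.2, 45.3]
ft_force: [-0.9, 0.7, -3.6]
finger_gap: 6.4
grip_force: 69.5
```

```bash
cat > kin.py <<'E'
from h import *
from scipy.optimize import least_squares
LIM=np.array([[-169.43,169.43],[-51.17,129.36],[1.28,143.12],[-76.62,256.62],[0,156.53],[-152.29,152.29]])
def fk(q,r,s4=1,s6=1):
    h,off,L2,e,L3,d=r
    E=lambda a,x:R.from_euler(a,x,degrees=True)
    R1=E('z',q[0]);R2=R1*E('y',q[1]);R3=R2*E('y',q[2]);R4=R3*E('z',s4*q[3]);R5=R4*E('y',q[4]);R6=R5*E('z',s6*q[5])
    p=np.array([0,0,h])+R1.apply([0,off,0])+R2.apply([0,0,L2])+R3.apply([e,0,L3])+R6.apply([0,0,d])
    return p,R6
E
python3 - <<'E'
from kin import *
s=status.sense()
for k in("time","joint_pos","tool_pos","tcp_rot","ft_force","wrist_torque","finger_gap","grip_force"):print(k,np.round(s[k],2))
D=[([70.451,7.471,85.268,0,87.261,-4.893],[151.789,580.487,231.292],[180,0,165.343]),([26.72,15.009,66.807,-.098,98.252,26.907],[559.35,338.2,327.62],[-179.98,.117,89.8]),([26.9,18.51,81.09,.04,80.26,28.31],[559.49,341.47,150.29],[179.89,-.1,88.58]),([26.87,15.03,65.32,0,99.34,28.31],[559.84,341.05,341.75],[179.73,-.14,88.57]),(s["joint_pos"],s["tool_pos"],s["tcp_rot"])]
for s4 in(1,-1):
  for s6 in(1,-1):
    f=lambda r:np.concatenate([fk(q,r,s4,s6)[0]-p for q,p,_ in D]+[(r-np.array([280,51,400,0,450,300]))*1e-3])
    o=least_squares(f,[280,51,400,0,450,300])
    # constant flange offset
    C=[(fk(q,o.x,s4,s6)[1].inv()*R.from_euler('xyz',a,degrees=True)).as_rotvec(degrees=True).round(1) for q,p,a in D]
    print(s4,s6,o.x.round(1),np.abs(o.fun[:15]).max().round(2),C)
E
```

```text
time 5.08
joint_pos [ 28.36 -20.54 104.19 -27.79  87.66  71.99]
tool_pos [476.87 122.5  344.93]
tcp_rot [150.93   0.22  45.32]
ft_force [-0.88  0.73 -3.59]
wrist_torque [ 0.49  0.51 -0.02]
finger_gap 6.44
grip_force 69.5
1 1 [318.   51.2 369.1  61.5 553.4 364.8] 0.06 [array([-0., -0., 90.]), array([ 0.,  0., 90.]), array([-0., -0., 90.]), array([ 0., -0., 90.]), array([-0.,  0., 90.])]
1 -1 [318.   51.2 369.1  61.5 553.4 364.8] 0.06 [array([-0. , -0. , 80.2]), array([  0. ,   0. , 143.8]), array([ -0. ,  -0. , 146.6]), array([  0. ,   0. , 146.6]), array([   0.,   -0., -126.])]
-1 1 [-205.9   46.8  214.3   56.2  593.3 -318.3] 62.19 [array([-0., -0., 90.]), array([ 0.1, -0.2, 90. ]), array([-0. ,  0.1, 90. ]), array([ 0., -0., 90.]), array([-27.6, -54.3,  80. ])]
-1 -1 [-205.9   46.8  214.3   56.2  593.3 -318.3] 62.19 [array([-0. , -0. , 80.2]), array([  0.2,  -0.2, 143.8]), array([-1.000e-01,  1.000e-01,  1.466e+02]), array([  0. ,   0. , 146.6]), array([ -48.1,   48.1, -116.4])]
```

```bash
cat >> kin.py <<'E'
P=np.array([318.,51.2,369.1,61.5,553.4,364.8]);F=R.from_euler('z',90,degrees=True)
def tool(q):
    p,r=fk(q,P); return p,r*F
def ik(p,Rt,q0):
    f=lambda q:np.r_[(tool(q)[0]-p)/3,(Rt.inv()*tool(q)[1]).as_rotvec(degrees=True),(q-np.array(q0))*1e-4]
    o=least_squares(f,np.clip(q0,LIM[:,0]+.1,LIM[:,1]-.1),bounds=(LIM[:,0],LIM[:,1]));return o.x,np.abs(o.fun[:6]).max()
def lay(C,b,a,lift=0,reach=53):
    b,a=np.radians(b),np.radians(a);d=np.array([np.cos(b),np.sin(b),0]);k=np.array([0,0,1.])
    z=np.cos(a)*d-np.sin(a)*k;y=np.sin(a)*d+np.cos(a)*k
    c=np.array([C[0],C[1],80*np.sin(a)+lift])+4*y
    return c-reach*z,R.from_matrix(np.c_[np.cross(y,z),y,z])
E
python3 - <<'E'
from kin import *
q0=status.sense()["joint_pos"]
for a in(14,18,22):
  for b in range(-105,106,15):
    p,r=lay((550,45),b,a); best=None
    for g in(q0,[28,0,110,90,90,0],[10,20,110,170,50,0],[30,20,120,-60,90,80],[0,40,110,120,80,-60]):
        q,e=ik(p,r,g)
        if best is None or e<best[1]: best=(q,e)
    q,e=best
    if e<.5: print(a,b,q.round(),round(e,2),'wrist',(p-r.apply([0,0,364.8])).round(),'tcp',p.round())
E
```

```text
14 -105 [ 30.  67.  53. -51. 118. 137.] 0.0 wrist [655. 436. 124.] tcp [563.  94.  36.]
14 -90 [ 35.  58.  71. -56. 107. 138.] 0.0 wrist [550. 449. 124.] tcp [550.  95.  36.]
14 -75 [ 40.  49.  87. -63.  96. 140.] 0.0 wrist [445. 436. 124.] tcp [537.  94.  36.]
14 -60 [ 43.  40. 103. -71.  87. 144.] 0.0 wrist [348. 395. 124.] tcp [525.  89.  36.]
14 60 [ -48.   35.  112.   68.   88. -149.] 0.0 wrist [ 348. -305.  124.] tcp [525.   1.  36.]
14 75 [ -43.   43.   97.   59.   96. -145.] 0.0 wrist [ 445. -346.  124.] tcp [537.  -4.  36.]
14 90 [ -38.   52.   81.   53.  106. -143.] 0.0 wrist [ 550. -359.  124.] tcp [550.  -5.  36.]
14 105 [ -32.   61.   64.   48.  116. -142.] 0.0 wrist [ 655. -346.  124.] tcp [563.  -4.  36.]
18 -105 [ 29.  63.  57. -49. 115. 137.] 0.0 wrist [653. 428. 158.] tcp [563.  92.  45.]
18 -90 [ 35.  53.  73. -54. 104. 137.] 0.0 wrist [550. 441. 158.] tcp [550.  94.  45.]
18 -75 [ 39.  44.  89. -61.  94. 138.] 0.0 wrist [447. 428. 158.] tcp [537.  92.  45.]
18 -60 [ 42.  35. 105. -69.  84. 141.] 0.0 wrist [352. 388. 158.] tcp [525.  88.  45.]
18 45 [ -49.   20.  1
[... 579 characters left out ...]
.] 0.0 wrist [550. 431. 190.] tcp [550.  93.  54.]
22 -75 [ 38.  40.  91. -59.  92. 136.] 0.0 wrist [450. 418. 190.] tcp [538.  91.  54.]
22 -60 [ 41.  30. 107. -67.  81. 137.] 0.0 wrist [357. 379. 190.] tcp [526.  86.  54.]
22 45 [ -48.   13.  131.   75.   74. -143.] 0.0 wrist [ 277. -228.  190.] tcp [516.  11.  54.]
22 60 [ -45.   24.  116.   64.   82. -142.] 0.0 wrist [ 357. -289.  190.] tcp [526.   4.  54.]
22 75 [ -41.   34.  101.   56.   92. -141.] 0.0 wrist [ 450. -328.  190.] tcp [538.  -1.  54.]
22 90 [ -36.   43.   86.   50.  101. -140.] 0.0 wrist [ 550. -341.  190.] tcp [550.  -3.  54.]
22 105 [ -31.   53.   70.   44.  111. -141.] 0.0 wrist [ 650. -328.  190.] tcp [562.  -1.  54.]
```

```bash
cat >> kin.py <<'E'
def plan(p,Rt,n,show=True):
    s=status.sense();p0=s["tool_pos"];R0=R.from_euler('xyz',s["tcp_rot"],degrees=True);w=(Rt*R0.inv()).as_rotvec()
    print("n",n,"dp",((p-p0)/n/1e3).round(4),"w",(w/n).round(4),'deg/row',np.degrees(np.linalg.norm(w))/n)
    q=s["joint_pos"]
    for i in range(1,n+1):
        qn,e=ik(p0+(p-p0)*i/n,R.from_rotvec(w*i/n)*R0,q)
        if show: print(i,qn.round(),round(e,2),'maxspeed',np.abs((qn-q)*8).max().round(), 'frac',(np.abs((qn-q)*8)/np.array([137,137,160,180,180,180])).max().round(2))
        q=qn
E
python3 - <<'E'
from kin import *
for b in(-60,-55,-50):
  p,r=lay((560,-50),b,17,50);plan(p,r,9,b==-55)
  q,e=ik(*lay((560,-50),b,16,0),[43,40,103,-71,87,140]);print(b,q.round(1),e)
E
```

```text
n 9 dp [ 0.0065 -0.0144 -0.028 ] w [-0.0674 -0.0525 -0.0281] deg/row 5.151883048533009
-60 [ 33.2  32.2 112.  -76.6  79.  143.2] 1.1295711740866718
n 9 dp [ 0.0061 -0.0147 -0.028 ] w [-0.0649 -0.0553 -0.0189] deg/row 5.004849165202037
1 [ 30. -21. 109. -33.  84.  77.] 0.0 maxspeed 42.0 frac 0.24
2 [ 31. -20. 113. -39.  81.  82.] 0.0 maxspeed 44.0 frac 0.25
3 [ 32. -18. 117. -44.  78.  88.] 0.0 maxspeed 50.0 frac 0.28
4 [ 33. -15. 120. -50.  75.  95.] 0.0 maxspeed 57.0 frac 0.31
5 [ 34. -11. 122. -57.  74. 103.] 0.0 maxspeed 63.0 frac 0.35
6 [ 34.  -5. 124. -63.  73. 112.] 0.0 maxspeed 69.0 frac 0.38
7 [ 34.   2. 124. -69.  73. 121.] 0.0 maxspeed 73.0 frac 0.42
8 [ 34.  10. 123. -75.  74. 130.] 0.0 maxspeed 73.0 frac 0.49
9 [ 33.  19. 119. -77.  76. 136.] 2.5 maxspeed 70.0 frac 0.51
-55 [ 33.1  28.8 114.9 -76.6  76.4 141.2] 4.17868535383225
n 9 dp [ 0.0057 -0.015  -0.028 ] w [-0.0624 -0.058  -0.0096] deg/row 4.913428816056174
-50 [ 32.9  24.9 118.  -76.6  73.5 138.6] 7.0093701715972525
```

Run:
```python
from kin import *
for C in((540,-60),(560,-60)):
 for b in(-60,-65,-70):
  for a in(16,19):
   p,r=lay(C,b,a);q,e=ik(p,r,[43,40,103,-71,87,140]);print(C,b,a,q.round(1),round(e,2),(p-r.apply([0,0,364.8])).round())
p,r=lay((540,-60),-67,18,50);plan(p,r,10)
```

```text
(540, -60) -60 16 [ 33.5  30.3 115.2 -76.6  78.9 144.6] 1.14 [340. 287. 141.]
(540, -60) -60 19 [ 32.7  26.3 117.5 -76.4  76.3 142.6] 0.0 [343. 281. 166.]
(540, -60) -65 16 [ 33.1  33.4 110.9 -74.1  81.7 144.3] 0.0 [371. 303. 141.]
(540, -60) -65 19 [ 32.3  29.5 112.5 -72.5  79.5 141.5] 0.0 [374. 297. 166.]
(540, -60) -70 16 [ 32.4  36.3 105.8 -70.5  84.8 143. ] 0.0 [403. 316. 141.]
(540, -60) -70 19 [ 31.6  32.6 107.4 -69.   82.7 140.6] 0.0 [405. 310. 166.]
(560, -60) -60 16 [ 32.1  31.6 112.4 -76.6  78.5 142.7] 1.8 [360. 287. 141.]
(560, -60) -60 19 [ 31.3  27.7 114.8 -76.6  75.8 141. ] 0.46 [363. 281. 166.]
(560, -60) -65 16 [ 31.8  34.7 108.6 -74.9  81.2 143.1] 0.0 [391. 303. 141.]
(560, -60) -65 19 [ 31.1  30.9 110.  -73.3  79.  140.4] 0.0 [394. 297. 166.]
(560, -60) -70 16 [ 31.2  37.7 103.4 -71.3  84.5 141.7] 0.0 [423. 316. 141.]
(560, -60) -70 19 [ 30.5  34.1 104.9 -69.7  82.4 139.4] 0.0 [425. 310. 166.]
n 10 dp [ 0.0044 -0.0137 -0.025 ] w [-0.0622 -0.0426 -0.037 ] deg/row 4.809796887982284
1 [ 30. -20. 108. -33.  85.  77.] 0.0 maxspeed 41.0 frac 0.23
2 [ 31. -18. 111. -38.  83.  83.] 0.0 maxspeed 45.0 frac 0.25
3 [ 32. -16. 113. -42.  82.  89.] 0.0 maxspeed 48.0 frac 0.27
4 [ 33. -13. 115. -47.  80.  95.] 0.0 maxspeed 52.0 frac 0.29
5 [ 34.  -9. 117. -52.  79. 102.] 0.0 maxspeed 55.0 frac 0.3
6 [ 34.  -3. 117. -56.  79. 109.] 0.0 maxspeed 57.0 frac 0.32
7 [ 34.   3. 117. -61.  79. 116.] 0.0 maxspeed 58.0 frac 0.35
8 [ 34.   9. 116. -64.  80. 124.] 0.0 maxspeed 58.0 frac 0.4
9 [ 33.  17. 115. -68.  81. 131.] 0.0 maxspeed 59.0 frac 0.43
10 [ 32.  25. 112. -71.  83. 137.] 0.0 maxspeed 63.0 frac 0.46
```

Request:
arm_command([
  [[0.0044, -0.0137, -0.025, -0.0622, -0.0426, -0.037, -1], [0.0044, -0.0137, -0.025, -0.0622, -0.0426, -0.037, -1], [0.0044, -0.0137, -0.025, -0.0622, -0.0426, -0.037, -1], [0.0044, -0.0137, -0.025, -0.0622, -0.0426, -0.037, -1], [0.0044, -0.0137, -0.025, -0.0622, -0.0426, -0.037, -1], [0.0044, -0.0137, -0.025, -0.0622, -0.0426, -0.037, -1], [0.0044, -0.0137, -0.025, -0.0622, -0.0426, -0.037, -1], [0.0044, -0.0137, -0.025, -0.0622, -0.0426, -0.037, -1], [0.0044, -0.0137, -0.025, -0.0622, -0.0426, -0.037, -1], [0.0044, -0.0137, -0.025, -0.0622, -0.0426, -0.037, -1]],
])

```text
time: 6.32
tool_pos: [523.1, -18.0, 96.0]
tcp_rot: [108.0, -0.3, 22.5]
ft_force: [0.2, -0.9, -2.7]
finger_gap: 6.8
grip_force: 69.7
```

Run:
```python
from kin import *
a=snap("scene","s2");b=snap("side","d2")
cv2.imwrite('pics/c2.png',cv2.cvtColor(np.vstack([a[60:320,100:500],b[100:360,200:600]]),cv2.COLOR_RGB2BGR))
s=status.sense();print(s["joint_pos"].round(1),s["tool_pos"],s["tcp_rot"],s["ft_force"])
p,r=lay((540,-60),-67,18,0);plan(p,r,5,False);print(p,r.as_euler('xyz',degrees=True))
```

```text
[ 31.8  25.3 112.  -70.9  83.1 137.2] [519.37628989 -20.26966462  90.49981862] [107.96868676   0.47041412  22.48564574] [-0.87717859 -0.02306669 -4.11073643]
n 5 dp [ 0.0003  0.0011 -0.0091] w [ 0.0007 -0.0015  0.0018] deg/row 0.13952727733434717
[520.78777878 -14.7388432   44.90348632] [108.   0.  23.]
```

View pics/c2.png

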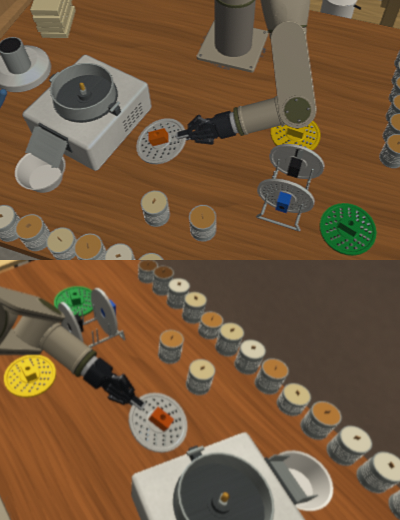

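The disc is tilted, hub up, over clear bench between the shredder and the tins; the other discs stand in the rack. Lower it to contact.

Request:
arm_command([
  [[0, 0, -0.015, 0, 0, 0, -1], [0, 0, -0.015, 0, 0, 0, -1], [0, 0, -0.008, 0, 0, 0, -1], [0, 0, 0, 0, 0, 0, -1]],
])

```text
time: 6.92
tool_pos: [523.5, -15.9, 60.5]
tcp_rot: [108.0, -0.4, 22.9]
ft_force: [-0.5, 0.3, -3.1]
finger_gap: 7.0
grip_force: 69.8
```

Request:
arm_command([
  [[0, 0, -0.003, 0, 0, 0, -1], [0, 0, -0.003, 0, 0, 0, -1]],
])

```text
time: 7.18
tool_pos: [523.4, -16.0, 54.2]
tcp_rot: [107.9, -0.4, 22.9]
ft_force: [0.7, -0.3, -4.0]
finger_gap: 6.6
grip_force: 69.7
```

Request:
arm_command([
  [[0, 0, -0.002, 0, 0, 0, -1], [0, 0, 0, 0, 0, 0, -1]],
])

```text
time: 7.42
tool_pos: [522.9, -16.3, 51.5]
tcp_rot: [107.9, -0.3, 22.9]
ft_force: [0.4, -0.5, -3.3]
finger_gap: 6.9
grip_force: 69.6
```

Request:
arm_command([
  [[0, 0, -0.003, 0, 0, 0, -1], [0, 0, 0, 0, 0, 0, -1]],
])

```text
time: 7.68
tool_pos: [522.8, -16.4, 48.4]
tcp_rot: [107.9, -0.3, 22.9]
ft_force: [0.1, 1.2, -3.9]
finger_gap: 6.5
grip_force: 69.8
```

Request:
arm_command([
  [[0, 0, -0.002, 0, 0, 0, -1], [0, 0, 0, 0, 0, 0, -1]],
])

```text
time: 7.92
tool_pos: [522.9, -16.3, 46.5]
tcp_rot: [107.9, -0.3, 22.9]
ft_force: [-0.9, -0.3, -3.5]
finger_gap: 7.3
grip_force: 69.7
```

Request:
arm_command([
  [[0, 0, -0.002, 0, 0, 0, -1], [0, 0, 0, 0, 0, 0, -1]],
])

```text
time: 8.18
tool_pos: [523.2, -16.2, 45.0]
tcp_rot: [107.9, -0.4, 22.9]
ft_force: [-0.4, 0.7, -0.4]
finger_gap: 6.9
grip_force: 70.1
```

Request:
arm_command([
  [[0, 0, 0, 0, 0, 0, -0.6], [0, 0, 0, 0, 0, 0, -0.5], [0, 0, 0, 0, 0, 0, -0.5], [0, 0, -0.002, 0, 0, 0, -0.5]],
], force=60)

```text
time: 8.68
tool_pos: [523.1, -16.2, 42.8]
tcp_rot: [107.9, -0.4, 22.9]
ft_force: [-1.1, 1.6, -1.8]
finger_gap: 21.5
grip_force: 0.8
```

Request:
arm_command([
  [[-0.016, 0.037, 0, 0, 0, 0, -0.5], [-0.02, 0.046, 0, 0, 0, 0, -0.5], [-0.016, 0.037, 0.01, 0, 0, 0, -0.5], [0, 0, 0.03, 0, 0, 0, -0.5], [0, 0, 0.05, 0, 0, 0, -0.5], [0, 0, 0.05, 0, 0, 0, -0.5]],
])

```text
time: 9.43
tool_pos: [470.8, 103.7, 184.0]
tcp_rot: [107.9, -0.3, 22.9]
ft_force: [0.3, -0.4, 0.4]
finger_gap: 21.0
grip_force: 0.0
```

Run:
```python
from kin import *
a=snap("scene","s3");b=snap("side","d3")
s=status.sense();print(s["joint_pos"].round(1),s["tool_pos"],s["tcp_rot"],s["ft_force"])
for n in("scene","side"):
    im=cv2.imread('pics/%s3.png'%("s" if n=="scene" else "d"));h=cv2.cvtColor(im,cv2.COLOR_BGR2HSV)
    mk=cv2.inRange(h,(4,200,110),(13,255,255));k,l,st,c=cv2.connectedComponentsWithStats(mk)
    for i in range(1,k):
        if st[i,4]>40: print(n,st[i],c[i].round(1),onz(n,*c[i],30).round())
# plan to look pose above disc, tool down, hub yaw choice later
Rt=R.from_euler('xyz',[180,0,60],degrees=True);plan(np.array([540,-60,260.]),Rt,10)
```

```text
[ 46.2  19.  105.8 -62.   97.4 131.3] [472.97855572 105.57265509 188.14793053] [107.97656985  -0.87437179  22.91225119] [ 0.26456717  0.63910362 -0.39446604]
scene [256 204  17  14 176] [264.2 210.3] [539. -57.  30.]
side [346 258  20  17 181] [355.7 266. ] [539. -60.  30.]
n 10 dp [ 0.0067 -0.0166  0.0072] w [0.0948 0.0856 0.0568] deg/row 8.010589380987907
1 [ 43.  10. 110. -60.  91. 123.] 0.0 maxspeed 72.0 frac 0.52
2 [ 39.   1. 114. -56.  86. 114.] 0.0 maxspeed 77.0 frac 0.5
3 [ 34.  -6. 116. -52.  81. 102.] 0.0 maxspeed 89.0 frac 0.5
4 [ 28. -12. 117. -45.  77.  90.] 0.0 maxspeed 101.0 frac 0.56
5 [ 21. -16. 116. -37.  75.  76.] 0.0 maxspeed 109.0 frac 0.6
6 [ 14. -17. 113. -28.  74.  62.] 0.0 maxspeed 111.0 frac 0.62
7 [  6. -16. 110. -19.  76.  49.] 0.0 maxspeed 107.0 frac 0.59
8 [ -1. -13. 105. -11.  79.  37.] 0.0 maxspeed 96.0 frac 0.53
9 [-7. -8. 99. -5. 84. 27.] 0.0 maxspeed 82.0 frac 0.46
10 [-12.  -2.  92.  -0.  90.  18.] 0.0 maxspeed 68.0 frac 0.38
```

Request:
arm_command([
  [[0.0067, -0.0166, 0.0072, 0.0948, 0.0856, 0.0568, 0.6], [0.0067, -0.0166, 0.0072, 0.0948, 0.0856, 0.0568, 0.6], [0.0067, -0.0166, 0.0072, 0.0948, 0.0856, 0.0568, 0.6], [0.0067, -0.0166, 0.0072, 0.0948, 0.0856, 0.0568, 0.6], [0.0067, -0.0166, 0.0072, 0.0948, 0.0856, 0.0568, 0.6], [0.0067, -0.0166, 0.0072, 0.0948, 0.0856, 0.0568, 0.6], [0.0067, -0.0166, 0.0072, 0.0948, 0.0856, 0.0568, 0.6], [0.0067, -0.0166, 0.0072, 0.0948, 0.0856, 0.0568, 0.6], [0.0067, -0.0166, 0.0072, 0.0948, 0.0856, 0.0568, 0.6], [0.0067, -0.0166, 0.0072, 0.0948, 0.0856, 0.0568, 0.6]],
])

```text
time: 10.78
tool_pos: [538.1, -63.1, 255.3]
tcp_rot: [-179.9, 0.1, 60.6]
ft_force: [0.2, 1.2, -0.1]
finger_gap: 68.2
grip_force: 0.0
```

Request:
arm_command([
  [[0, -0.04, 0.03, 0, 0, 0, 0.6], [0, -0.05, 0.03, 0, 0, 0, 0.6], [0, -0.04, 0.02, 0, 0, 0, 0.6], [0, 0, 0, 0, 0, 0, 0.6]],
])

```text
time: 11.28
tool_pos: [538.1, -195.3, 335.8]
tcp_rot: [179.8, 0.3, 60.3]
ft_force: [0.0, 0.7, -0.6]
finger_gap: 68.1
grip_force: 0.0
```

Run:
```python
from kin import *
import json
m=viewer.camera_model("wrist");snap("wrist","w4");s=status.sense()
json.dump({k:np.array(v).tolist() for k,v in m.items()},open('m4.json','w'))
print(s["joint_pos"].round(1),s["tool_pos"],s["tcp_rot"],s["finger_gap"],m)
```

```text
[-24.8   1.9  80.4  -0.2  97.6   4.8] [ 537.91891162 -193.51286399  334.54836518] [179.92429113   0.2139294   60.34206458] 68.2491761573776 {'vertical_fov': 69.41856479290877, 'cx': 320.1146409661529, 'cy': 198.5366834381171, 'xyz': array([ 579.58610177, -120.62696016,  477.21333141]), 'attitude': array([160.67330808,  -0.25102228, -29.71129629])}
```

View pics/w4.png

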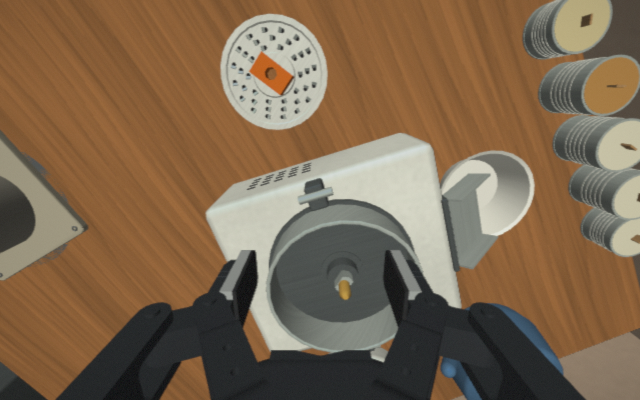

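The wrist view shows the disc flat, hub up at (272,72), and the chamber with the spindle tip near (344,292). I'll measure the hub pose and rectify the spindle region.

Run:
```python
from kin import *
import json
m={k:np.array(v) for k,v in json.load(open('m4.json')).items()};M=(m,200/np.tan(np.radians(float(m["vertical_fov"])/2)))
im=cv2.imread('pics/w4.png');h=cv2.cvtColor(im,cv2.COLOR_BGR2HSV)
def rect(z,cx,cy,half,sc):
    n=int(2*half*sc);g=np.arange(n)/sc-half
    X,Y=np.meshgrid(cx+g,cy-g);P=np.stack([X,Y,np.full_like(X,z)],-1).reshape(-1,3)
    q=proj("w",P,M).astype(np.float32).reshape(n,n,2);return cv2.remap(im,q[...,0],q[...,1],cv2.INTER_CUBIC)
a=rect(40,540,-60,50,6);b=rect(179,497,-320,45,6.667)
hs=cv2.cvtColor(a,cv2.COLOR_BGR2HSV);mk=cv2.inRange(hs,(4,200,190),(14,255,255))
k,l,st,c=cv2.connectedComponentsWithStats(mk);i=1+np.argmax(st[1:,4]);cn=max(cv2.findContours((l==i).astype(np.uint8),0,2)[0],key=cv2.contourArea);rr=cv2.minAreaRect(cn)
print(rr,'centre',490+rr[0][0]/6,-10-rr[0][1]/6,'size',np.array(rr[1])/6);bx=cv2.boxPoints(rr);e=bx[1]-bx[0];f=bx[2]-bx[1];L=e if np.hypot(*e)>np.hypot(*f) else f;print('long axis deg',np.degrees(np.arctan2(-L[1],L[0])))
cv2.imwrite('pics/c4.png',np.hstack([cv2.resize(a,(600,600))[150:450,150:450],b[:300,:300] if 0 else cv2.resize(b[150:450,150:450],(450,450))[:300,:450]]) if 0 else np.hstack([a[150:450,150:450],b[150:450,150:450]]))
```

```text
((280.50836181640625, 298.5535888671875), (293.56317138671875, 172.98171997070312), 65.87158966064453) centre 536.7513936360677 -59.758931477864586 size [48.92719523 28.83028666]
long axis deg -65.87158
```

View pics/c4.png

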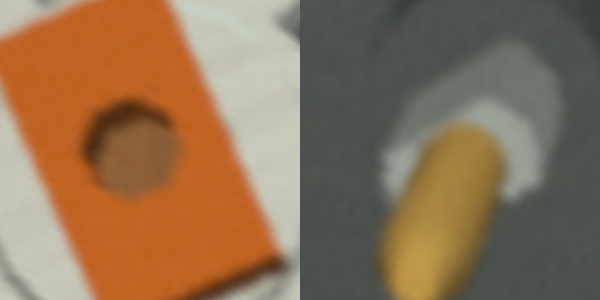

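The left crop shows the hub top with its long axis near −66°. The right crop shows the drive part partly hidden behind the pilot, so I need a straight-down look. I'll place the camera over the spindle.

Request:
arm_command([
  [[-0.016, -0.04, -0.01, 0, 0, 0, 0.6], [-0.018, -0.045, -0.02, 0, 0, 0, 0.6], [-0.018, -0.045, -0.03, 0, 0, 0, 0.6], [-0.018, -0.04, -0.03, 0, 0, 0, 0.6], [-0.013, -0.03, -0.015, 0, 0, 0, 0.6], [0, 0, 0, 0, 0, 0, 0.6]],
])

```text
time: 12.08
tool_pos: [453.2, -391.7, 226.0]
tcp_rot: [-179.8, 0.1, 60.4]
ft_force: [0.8, 1.2, 0.2]
finger_gap: 68.5
grip_force: 0.0
```

Run:
```python
from kin import *
import json
m=viewer.camera_model("wrist");M=(m,200/np.tan(np.radians(m["vertical_fov"])/2));im=cv2.cvtColor(np.asarray(snap("wrist","w5")),cv2.COLOR_RGB2BGR);s=status.sense()
json.dump({k:np.array(v).tolist() for k,v in m.items()},open('m5.json','w'))
print(s["tool_pos"],m["xyz"])
def rect(z,cx,cy,half,sc):
    n=int(2*half*sc);g=np.arange(n)/sc-half
    X,Y=np.meshgrid(cx+g,cy-g);P=np.stack([X,Y,np.full_like(X,z)],-1).reshape(-1,3)
    q=proj("w",P,M).astype(np.float32).reshape(n,n,2);return cv2.remap(im,q[...,0],q[...,1],cv2.INTER_CUBIC)
b=rect(179,497,-320,25,12);cv2.imwrite('pics/c5.png',b)
h=cv2.cvtColor(b,cv2.COLOR_BGR2HSV);print(proj("w",[497,-320,179],M))
```

```text
[ 454.34070257 -391.06893863  227.52686596] [ 495.26449283 -317.70115762  367.56355989]
[[325.39165601  99.92289866]]
```

View pics/c5.png

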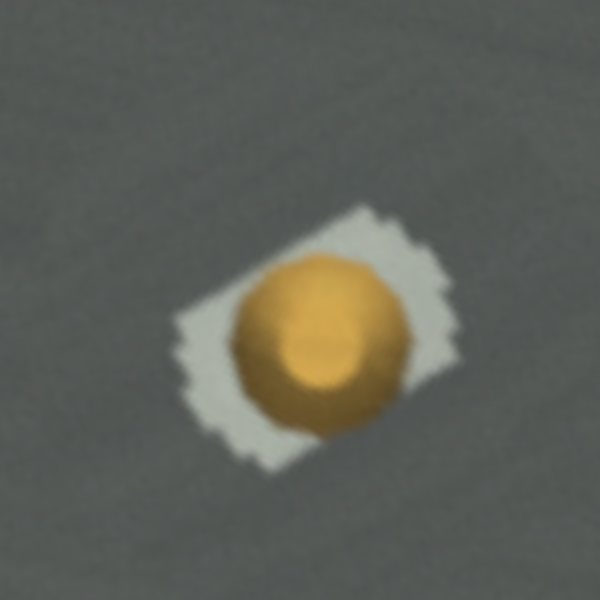

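The straight-down view shows the drive part clearly. Its flat edges run from (180,318) to (363,205) and from (272,472) to (458,360), so the flats point along ≈31.4° and the centre is ≈(498.5, −323.2). The hub's long axis is at −65.9°, so I grip at tool yaw 114° and turn −82.7° to match.

Request:
arm_command([
  [[0.006, 0.024, 0.01, 0, 0, 0.1, 0.6], [0.0125, 0.05, 0, 0, 0, 0.14, 0.6], [0.0125, 0.05, 0, 0, 0, 0.14, 0.6], [0.0125, 0.05, 0, 0, 0, 0.14, 0.6], [0.0125, 0.05, 0, 0, 0, 0.14, 0.6], [0.0125, 0.05, 0, 0, 0, 0.14, 0.6], [0.01, 0.04, -0.01, 0, 0, 0.137, 0.6], [0.0042, 0.0174, -0.03, 0, 0, 0, 0.6], [0, 0, -0.05, 0, 0, 0, 0.6], [0, 0, -0.03, 0, 0, 0, 0.6]],
])

```text
time: 13.38
tool_pos: [536.6, -58.0, 117.7]
tcp_rot: [180.0, 0.1, 114.4]
ft_force: [0.1, 0.1, -0.3]
finger_gap: 68.5
grip_force: 0.0
```

Request:
arm_command([
  [[0, 0, 0, 0, 0, 0, 0.6]],
])

```text
time: 13.5
tool_pos: [535.5, -58.5, 117.2]
tcp_rot: [-179.8, 0.0, 114.3]
ft_force: [0.2, 0.3, -0.2]
finger_gap: 68.6
grip_force: 0.0
```

Run:
```python
from kin import *
im=snap("wrist","w6");s=status.sense();M=cam("wrist");print(s["tool_pos"],s["tcp_rot"],s["joint_pos"].round(1))
im=cv2.cvtColor(np.asarray(im),cv2.COLOR_RGB2BGR)
n=600;g=np.arange(n)/6-50;X,Y=np.meshgrid(537+g,-60-g);P=np.stack([X,Y,np.full_like(X,40)],-1).reshape(-1,3)
q=proj("w",P,M).astype(np.float32).reshape(n,n,2);a=cv2.remap(im,q[...,0],q[...,1],cv2.INTER_CUBIC);cv2.imwrite('pics/c6.png',a)
mk=cv2.inRange(cv2.cvtColor(a,cv2.COLOR_BGR2HSV),(4,170,190),(16,255,255));k,l,st,c=cv2.connectedComponentsWithStats(mk);i=1+np.argmax(st[1:,4])
cn=max(cv2.findContours((l==i).astype(np.uint8),0,2)[0],key=cv2.contourArea);rr=cv2.minAreaRect(cn);print(rr,487+rr[0][0]/6,-10-rr[0][1]/6,np.array(rr[1])/6)
```

```text
[537.11421627 -59.25577736 119.55803034] [1.79977454e+02 1.37641677e-01 1.14292473e+02] [-1.170e+01  2.900e+00  1.021e+02 -1.000e-01  7.490e+01 -3.590e+01]
((309.7577209472656, 303.32989501953125), (309.0713195800781, 186.51907348632812), 66.03751373291016) 538.6262868245443 -60.55498250325521 [51.5118866  31.08651225]
```

Request:
arm_command([
  [[0.0008, -0.0007, -0.03, 0, 0, -0.004, 0.6], [0, 0, -0.035, 0, 0, 0, 0.6], [0, 0, -0.025, 0, 0, 0, 0.4], [0, 0, -0.0155, 0, 0, 0, 0.3], [0, 0, 0, 0, 0, 0, 0]],
], force=50)

```text
time: 14.18
tool_pos: [538.8, -61.3, 14.6]
tcp_rot: [179.9, 0.2, 114.0]
ft_force: [0.3, -0.2, -0.3]
finger_gap: 43.1
grip_force: 0.0
```

Request:
arm_command([
  [[0, 0, 0, 0, 0, 0, -0.3], [0, 0, 0, 0, 0, 0, -1], [0, 0, 0, 0, 0, 0, -1], [0, 0, 0, 0, 0, 0, -1], [0, 0, 0, 0, 0, 0, -1]],
])

```text
time: 14.8
tool_pos: [539.8, -61.8, 15.9]
tcp_rot: [179.8, 0.3, 114.0]
ft_force: [-1.4, 2.1, 7.1]
finger_gap: 31.1
grip_force: 51.1
```

Request:
arm_command([
  [[0, 0, 0.015, 0, 0, 0, -1], [0, 0, 0.04, 0, 0, 0, -1], [0, 0, 0.05, 0, 0, 0, -1], [0, 0, 0.05, 0, 0, 0, -1], [0, 0, 0.05, 0, 0, 0, -1], [0, 0, 0.04, 0, 0, 0, -1], [0, 0, 0, 0, 0, 0, -1]],
])

```text
time: 15.68
tool_pos: [540.5, -62.0, 264.5]
tcp_rot: [179.5, 0.5, 114.0]
ft_force: [1.0, -0.4, -3.7]
finger_gap: 31.0
grip_force: 50.7
```

Request:
arm_command([
  [[-0.002, -0.012, 0, 0, 0, -0.1, -1], [-0.005, -0.031, 0, 0, 0, -0.15, -1], [-0.005, -0.031, 0, 0, 0, -0.16, -1], [-0.005, -0.031, 0, 0, 0, -0.16, -1], [-0.005, -0.031, 0, 0, 0, -0.16, -1], [-0.005, -0.031, 0, 0, 0, -0.16, -1], [-0.005, -0.031, 0, 0, 0, -0.16, -1], [-0.005, -0.031, 0, 0, 0, -0.16, -1], [-0.004, -0.022, 0, 0, 0, -0.13, -1], [-0.002, -0.0117, 0, 0, 0, -0.102, -1]],
])

```text
time: 16.92
tool_pos: [494.2, -324.9, 257.0]
tcp_rot: [-179.9, 0.3, 31.1]
ft_force: [-0.4, 0.7, -3.3]
finger_gap: 31.2
grip_force: 50.5
```

Request:
arm_command([
  [[0, 0, 0, 0, 0, 0, -1], [0, 0, 0, 0, 0, 0, -1]],
])

```text
time: 17.18
tool_pos: [495.2, -323.5, 258.1]
tcp_rot: [-180.0, 0.2, 31.5]
ft_force: [-0.3, -0.2, -3.6]
finger_gap: 31.8
grip_force: 50.5
```

Run:
```python
from kin import *
im=snap("wrist","w7");s=status.sense();M=cam("wrist");print(s["time"],s["tool_pos"],s["tcp_rot"],s["joint_pos"].round(1),s["ft_force"],s["finger_gap"])
im=cv2.cvtColor(np.asarray(im),cv2.COLOR_RGB2BGR)
# hub top plane z = tcp+24; rectify in tool frame
T=s["tool_pos"];Rt=R.from_euler('xyz',s["tcp_rot"],degrees=True);z=T[2]-15.9+40
n=600;g=np.arange(n)/6-50;X,Y=np.meshgrid(g,g);P=T+Rt.apply(np.stack([X.ravel(),Y.ravel(),np.full(X.size,T[2]-z)],-1))
q=proj("w",P,M).astype(np.float32).reshape(n,n,2);a=cv2.remap(im,q[...,0],q[...,1],cv2.INTER_CUBIC)
cv2.imwrite('pics/c7.png',np.hstack([a[:400],im[:,:400][:, :200]]) if 0 else a[100:500,50:550])
```

```text
17.225 [ 495.41858347 -323.430608    258.45542295] [179.98173704   0.21964187  31.48610928] [-38.    5.7  84.4  -0.2  90.   20.5] [-0.39259032  0.33625131 -3.02043758] 31.17058108574778
```

View pics/c7.png

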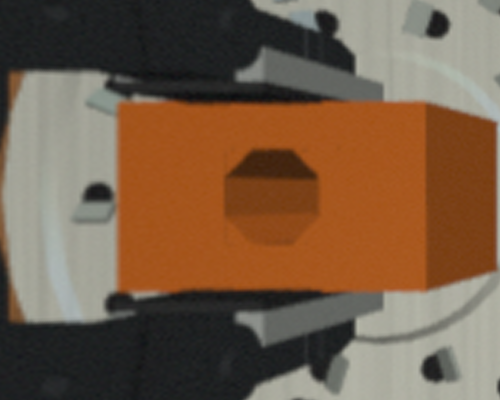

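The crop shows the hub held square between the pads, with the bore centre 3.7 mm along tool x. The bore sits ≈2 mm from the spindle axis in y. I correct that and lower.

Request:
arm_command([
  [[0.0002, -0.0022, -0.01, 0, 0, 0, -1], [0, 0, -0.015, 0, 0, 0, -1], [0, 0, -0.01, 0, 0, 0, -1], [0, 0, -0.003, 0, 0, 0, -1], [0, 0, -0.003, 0, 0, 0, -1]],
])

```text
time: 17.85
tool_pos: [495.8, -326.5, 218.1]
tcp_rot: [179.9, 0.2, 31.4]
ft_force: [1.1, -0.3, -2.8]
finger_gap: 31.0
grip_force: 50.5
```

Request:
arm_command([
  [[0, 0, -0.003, 0, 0, 0, -1], [0, 0, -0.003, 0, 0, 0, -1]],
])

```text
time: 18.1
tool_pos: [495.9, -326.7, 212.4]
tcp_rot: [179.9, 0.2, 31.3]
ft_force: [-0.6, -0.2, -3.0]
finger_gap: 31.1
grip_force: 50.5
```

Request:
arm_command([
  [[0, 0, -0.003, 0, 0, 0, -1], [0, 0, -0.003, 0, 0, 0, -1]],
])

```text
time: 18.35
tool_pos: [495.7, -326.5, 206.1]
tcp_rot: [179.9, 0.2, 31.3]
ft_force: [-0.7, -0.3, -3.4]
finger_gap: 31.1
grip_force: 50.5
```

Request:
arm_command([
  [[0, 0, -0.003, 0, 0, 0, -1], [0, 0, -0.002, 0, 0, 0, -1]],
])

```text
time: 18.6
tool_pos: [495.6, -326.4, 200.9]
tcp_rot: [179.9, 0.2, 31.3]
ft_force: [-0.5, 0.4, -3.4]
finger_gap: 31.1
grip_force: 50.5
```

Request:
arm_command([
  [[0, 0, -0.002, 0, 0, 0, -1], [0, 0, -0.002, 0, 0, 0, -1]],
])

```text
time: 18.85
tool_pos: [495.8, -326.5, 197.1]
tcp_rot: [179.9, 0.2, 31.3]
ft_force: [0.9, 0.9, -3.4]
finger_gap: 31.4
grip_force: 50.5
```

Request:
arm_command([
  [[0, 0, -0.002, 0, 0, 0, -1], [0, 0, 0, 0, 0, 0, -1]],
])

```text
time: 19.1
tool_pos: [495.7, -326.3, 194.9]
tcp_rot: [179.9, 0.2, 31.4]
ft_force: [0.9, 1.0, -3.7]
finger_gap: 31.2
grip_force: 50.5
```

Underside is now ≈179 mm, at the top of the drive part. Continue gently.

Request:
arm_command([
  [[0, 0, -0.002, 0, 0, 0, -1], [0, 0, -0.001, 0, 0, 0, -1]],
])

```text
time: 19.35
tool_pos: [495.8, -326.4, 192.2]
tcp_rot: [179.9, 0.2, 31.4]
ft_force: [0.7, 1.8, -2.7]
finger_gap: 31.0
grip_force: 50.5
```

Request:
arm_command([
  [[0, 0, -0.002, 0, 0, 0, -1], [0, 0, 0, 0, 0, 0, -1]],
])

```text
time: 19.6
tool_pos: [495.7, -326.4, 189.9]
tcp_rot: [179.9, 0.2, 31.3]
ft_force: [0.9, 1.4, -3.7]
finger_gap: 31.0
grip_force: 50.5
```

Request:
arm_command([
  [[0, 0, -0.002, 0, 0, 0, -1], [0, 0, 0, 0, 0, 0, -1]],
])

```text
time: 19.85
tool_pos: [495.7, -326.4, 188.0]
tcp_rot: [179.9, 0.2, 31.3]
ft_force: [1.0, 2.3, -3.5]
finger_gap: 31.2
grip_force: 50.6
```

Request:
arm_command([
  [[0, 0, -0.002, 0, 0, 0, -1], [0, 0, -0.002, 0, 0, 0, -1]],
])

```text
time: 20.1
tool_pos: [495.8, -326.4, 184.2]
tcp_rot: [179.9, 0.2, 31.4]
ft_force: [1.0, 3.4, -0.4]
finger_gap: 31.1
grip_force: 50.7
```

Request:
arm_command([
  [[0, 0, -0.002, 0, 0, 0, -1], [0, 0, 0, 0, 0, 0, -1]],
])

```text
time: 20.35
tool_pos: [495.7, -326.4, 181.8]
tcp_rot: [179.9, 0.2, 31.3]
ft_force: [1.9, 1.8, -4.4]
finger_gap: 31.2
grip_force: 50.6
```

Request:
arm_command([
  [[0, 0, -0.001, 0, 0, 0, -1], [0, 0, 0, 0, 0, 0, -1]],
])

```text
time: 20.6
tool_pos: [495.8, -326.4, 181.2]
tcp_rot: [179.9, 0.2, 31.3]
ft_force: [1.2, 3.2, -2.0]
finger_gap: 31.4
grip_force: 50.8
```

Request:
arm_command([
  [[0, 0, -0.001, 0, 0, 0, -1], [0, 0, 0, 0, 0, 0, -1]],
])

```text
time: 20.85
tool_pos: [495.8, -326.4, 180.9]
tcp_rot: [179.9, 0.2, 31.3]
ft_force: [-0.9, 6.3, 2.9]
finger_gap: 31.0
grip_force: 51.3
```

Request:
arm_command([
  [[0, 0, -0.001, 0, 0, 0, -1], [0, 0, 0, 0, 0, 0, -1]],
])

```text
time: 21.1
tool_pos: [495.8, -326.4, 180.9]
tcp_rot: [179.9, 0.2, 31.4]
ft_force: [-3.0, 7.4, 9.4]
finger_gap: 30.9
grip_force: 52.1
```

Force rises at TCP z 180.9, exactly the seated height. Release and retreat.

Request:
arm_command([
  [[0, 0, 0.001, 0, 0, 0, -0.15], [0, 0, 0, 0, 0, 0, 0.1], [0, 0, 0, 0, 0, 0, 0.3], [0, 0, 0, 0, 0, 0, 0.3], [0, 0, 0.01, 0, 0, 0, 0.3], [0, 0, 0.03, 0, 0, 0, 0.3], [0, 0, 0.05, 0, 0, 0, 0.3], [0, 0, 0.05, 0, 0, 0, 0.3], [0, 0.03, 0.02, 0, 0, 0, 0.3], [0, 0, 0, 0, 0, 0, 0.3]],
])

```text
time: 22.35
tool_pos: [496.8, -295.9, 344.1]
tcp_rot: [179.6, 0.1, 31.4]
ft_force: [0.3, -0.5, -0.3]
finger_gap: 55.5
grip_force: 0.0
```

Run:
```python
from kin import *
m=cam("wrist");w=snap("wrist","w9");a=snap("scene","s9");s=status.sense();print(s["time"],s["tool_pos"],s["ft_force"],s["finger_gap"])
for z in(205,219): print(z,proj("w",[498.5,-323.2,z],m))
# apparent hub length tells height
cv2.imwrite('pics/c9.png',cv2.cvtColor(np.hstack([cv2.resize(w,(480,300)),a[60:360,100:420]]),cv2.COLOR_RGB2BGR))
mk=cv2.inRange(cv2.cvtColor(w,cv2.COLOR_RGB2HSV),(4,190,170),(16,255,255));k,l,st,c=cv2.connectedComponentsWithStats(mk)
i=1+np.argmax(st[1:,4]);rr=cv2.minAreaRect(max(cv2.findContours((l==i).astype(np.uint8),0,2)[0],key=cv2.contourArea));print(rr)
u=np.array([np.cos(np.radians(31.4)),np.sin(np.radians(31.4)),0]);v=np.array([-u[1],u[0],0])
for z in(205,219):
    q=proj("w",[np.array([498.5,-323.2,z])+e*26*u+f*16*v for e,f in((1,1),(1,-1),(-1,-1),(-1,1))],m);print(z,cv2.minAreaRect(q.astype(np.float32)))
```

```text
22.45 [ 495.760137   -296.59795314  340.321645  ] [ 0.77002307 -1.45733742 -0.24975208] 55.692558154188454
205 [[343.05271274 198.67975252]]
219 [[344.23444102 203.3418454 ]]
((344.0, 198.0), (46.0, 30.0), 90.0)
205 ((343.5099182128906, 198.00645446777344), (31.957347869873047, 48.10493087768555), 0.5789311528205872)
219 ((344.73626708984375, 202.6083984375), (33.48939895629883, 50.09386444091797), 0.6139344573020935)
```

View pics/c9.png

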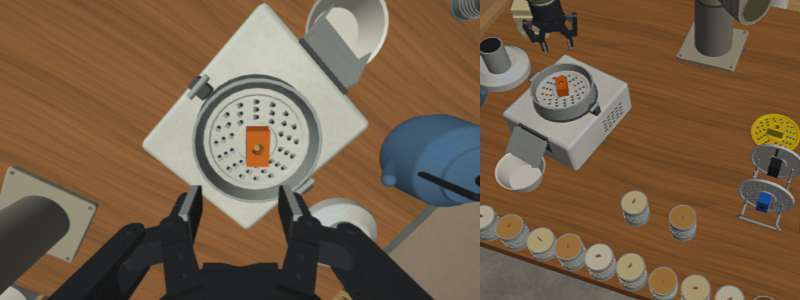

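The disc lies home: the hub top projects at row 198, matching z = 205 (unmatched would be 203). The gripper is clear, and the other discs and tins are undisturbed.

```bash
python3 -c "
from bench import job
print(job.hand_in())"
```

```text
the job is handed in; nothing more can be done
None
```

The orange-hub shredding disc is seated fully home on the spindle and released. In the last pictures the other discs and the tins look undisturbed. I handed the job in at about 22 s, but the hand-in returned no verdict.

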